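# Index the key-code jig to its third cut

## Robot

A 7-joint arm with a two-finger parallel gripper is mounted at the origin on a cart in front of the work surface, level with it; the furniture and walls round the work are solid. World frame = base frame: x ahead of the robot, y to its left, z up, the work surface at z = 0. Lengths are in m, angles in rad, forces in N, time in s.
With the tool pointing down it reaches from about 0.425 to 0.95 m from the base axis. Payload 4.7 kg.
Tool frame: the origin (TCP) lies on the centre line of the jaws, within the pads' length; the fingertips stand robot.nose_length ahead of it and the grasp point (between the pads) lies 8 mm behind it (robot.nose_length is the distance from the TCP to the fingertips, in m); z points along the fingers, y is the line along which they close (so a half turn about z gives the same grasp; the last joint's range is limited). The gripper opens to 85 mm and grips with 20 to 120 N. Pads are 22 mm wide; open, the fingers measure 114 mm over their backs; the gripper's body (76 mm by 85 mm) begins 54 mm behind the grasp point. The pads swing forward as they close: fully open they stand 13 mm farther back than shut.
Start: joints at [1.211, 0.469, -0.049, 1.532, 0.024, 1.141, -0.082], TCP at [0.219, -0.638, 0.242] pointing down, gripper open.
Joint ranges: [-2.59, 2.59], [-0.33, 1.99], [-1.39, 1.29], [0.1, 2.45], [-1.04, 4.18], [0.21, 1.99], [-2.66, 2.66]. Speed limits (rad/s): [2.57, 2.57, 3.14, 3.14, 3.14, 3.14, 3.14].

## Interface

Orientations are given as [roll, pitch, yaw] about the fixed x, y, z axes, in that order (R = Rz(yaw) Ry(pitch) Rx(roll)).
In Python, from plant import robot gives the robot as it stands. Calls block until the motion is done:
- robot.goto(position, orientation): joint-space move of the TCP to a pose.
- robot.move_straight(position, vel=0.15, attitude=None, contact_N=None): straight line of the TCP; attitude=None keeps the orientation; vel is the mean speed in m/s. With contact_N (N) it stops when the force on the tool has changed by that much, and returns True; else False.
- robot.move_joints(angles): joint-space move.
- robot.grip(opening, strength=None): opening from 0.0 (shut) to 1.0 (fully open); strength is the grip in N (None keeps the last); returns when the fingers have stopped.
- robot.sleep(seconds).
- robot.inverse_kinematics(position, orientation): joint angles nearest the present ones, or None.
- robot.sense(): the state.
- robot.grab_frame(name): name is "scene" or "side" or "wrist"; returns a dict with "image" (400x640x3 uint8, red, green, blue), "range_z" (400x640 float32, m along the optical axis (not along the pixel's ray), 0 where there is no reading), "fx", "fy", "cx", "cy" (pixels), "dist_coeffs" ([k1, k2, p1, p2, k3] as OpenCV has them; the pictures are not rectified), "R" (3x3) and "t" (3): a world point X has camera coordinates R X + t. Camera axes: x right, y down, z forward; pixel columns grow to the right and rows downward; lengths in m; the calibration is good to about 2 mm. A picture is of the moment at which its call begins.
A pose or a line that the arm cannot do raises robot.IKError and nothing moves.
- robot.close_job(): hands the job in; it is judged then, once.
The state is a dict: "t": time; "joint_pos": joint angles; "joint_velocities": joint speeds; "effort": joint torques, N m; "tcp_pos": TCP position; "tcp_rot": TCP orientation; "wrist_force": force on the tool from outside, world axes, zero at the start; "torque": the same for the moment, N m; "opening": opening from 0.0 (shut) to 1.0 (fully open); "gripper_force": force on a finger pad.
Only numpy, scipy, OpenCV 4.12 (cv2) and the standard library are available. Lean on these libraries where they do the work, as an engineer would, in place of code of your own. Each camera call takes 0.05 s, during which the arm holds its last target. There are 200 camera calls.

## Task

On the key-cutting jig, push the upright spacing lever all the way back to its home notch, where the long scale mark is, then push it the other way and count three clicks, leaving it in the third notch after home without ever running past that notch. Only push with the outside of the fingers, against one side of the lever at a time: never pinch it between the fingers. Leave the other things where they are, and finish with the hand clear.

Things in the scene. Friction and masses are not known exactly. Their poses are not given: they have to be found in the camera images.
- code_jig: The key-cutting jig, screwed down: bare-aluminium base 110 (its x) x 200 (its y) x 16 mm high, origin at the centre of its underside, z up. The lever's straight track runs along the jig's y, 18 mm on the -x (robot's) side of the origin. Low stop blocks, top 25 mm above the worktop, stand across the track at y = -68 and +68 mm.
- home_mark (a point): Long scale line of the home notch, on top of the base at the robot's right. Five shorter lines follow it every 16 mm towards the jig's +y (the robot's left), one a notch. It lies 29 mm to the -x side of the track, level along y with the lever's centre when home.
- punch_top (a point): Top of the grey punch column at the back of the jig, 46 mm above the worktop, an obstacle: column and head fill jig x from 25 to 53 mm and y from 5 to 35 mm.
- lever_centre (a point): Centre of the spacing lever's upright black ribbed paddle, 47 mm above the worktop, axes parallel to the jig's. The paddle is 36 mm wide (jig's x), 24 mm thick (jig's y, its travel) and reaches from 28 to 66 mm above the worktop; its two flat upright faces look along +y and -y of the jig and are what one pushes.
- spacing_lever (a joint): Slide of the lever in m along the jig's +y: 0 home, then a notch every 0.016 (third: 0.048), far end 0.080. A sprung ball holds it in each notch: about 7 N starts it out of one, fading towards the ridge half-way (8 mm); past the ridge it snaps by itself into the next notch, away from the finger, and stays. It starts in, or between, the first and second notch.
- home_half: The +y half of the paddle (origin at the lever's foot on the track, 31 mm below the paddle's centre): its outer face is pushed to send the lever home. Touching both halves at once counts as pinching.
- count_half: The -y half of the paddle (same origin): its outer face is pushed to count clicks up from home.
- rim_cylinder: Bystander: bare-metal rim lock cylinder, 39 mm across, 32 mm high, standing on the back corner of the jig's base near its +y end. Origin under its centre.
- euro_cylinder: Bystander: brass profile cylinder 60x34x17 mm lying on the worktop beside the jig's +y end. Origin under its centre.
- flux_bottle: Bystander: small white bottle with blue cap, 30 mm across, 71 mm high, beyond the brass cylinder off the jig's +y end. Origin under its centre.
- spare_key: Bystander: blue-bowed key 30x74x8 mm lying beside the jig's -y end. Origin under its centre.
- padlock: Bystander: small black padlock 14x38x56 mm standing on the worktop to the right. Origin under its centre.
- driver: Bystander: small black screwdriver, 126 mm long, 20 mm high, lying near the front edge to the right. Origin under its centre.
- tape_roll: Bystander: roll of black tape, 69 mm across, 19 mm high, at the back left. Origin under its centre.

How it is judged:
By the outcome, as a careful person would: the job done as asked, in the order asked, and still so for the second after the job is handed in, with the robot touching nothing.
It also fails if it takes over 64 s, if anything falls off the work surface, if the arm or the gripper's body presses on something with over 40 N, if the wrist force passes 120 N, or if a joint passes its speed limit or range.

## Working session

There is one attempt and no reset: what is moved stays moved. The work goes in short steps, each a Python script; the robot and the scene stay as the last script left them, time stands still between calls to the robot, and variables do not carry over. Pictures are saved under pics/ and viewed, at most 10 in all, crops included, and the job is handed in when it is done.

```bash
mkdir -p pics; ls
python3 - <<'E'
from plant import robot
import cv2,numpy as np,pickle
s=robot.sense();print(s['t'],s['tcp_pos'],s['tcp_rot'],s['opening'],robot.nose_length)
D={}
for n in ("scene","side"):
    f=robot.grab_frame(n);D[n]=f
    cv2.imwrite(f"pics/{n}0.png",f["image"][:,:,::-1])
    print(n,f['fx'],f['dist_coeffs'],(-f['R'].T@f['t']).round(3))
pickle.dump(D,open('f0.pkl','wb'))
E
```

```text
pics
0.0 [ 0.21905379 -0.63786083  0.24124235] [-3.13960095e+00  8.97463640e-05  3.30852825e-01] 1.00097775407376 0.011
scene 385.05524764848684 [-0.02748562  0.          0.          0.          0.        ] [-0.261  0.349  0.843]
side 450.05456091668515 [-0.08332828  0.          0.          0.          0.        ] [-0.657  0.056  0.867]
```

View pics/scene0.png

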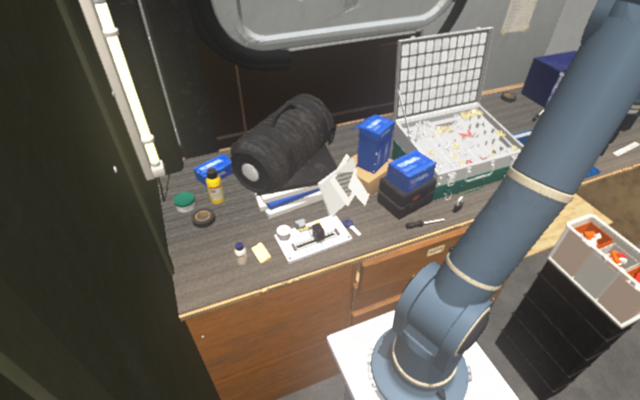

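View pics/side0.png

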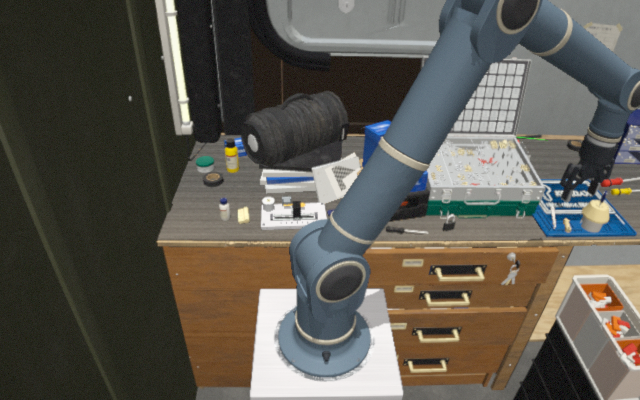

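The scene view shows the white/aluminium jig at about (313,237), with the black lever near (318,232). In the side view it is at about (293,213).

```bash
cat > h.py <<'E'
import cv2,numpy as np
def K(f): return np.array([[f['fx'],0,f['cx']],[0,f['fy'],f['cy']],[0,0,1]],float)
def cloud(f):
    h,w=f['range_z'].shape
    uv=np.stack(np.meshgrid(np.arange(w),np.arange(h)),-1).reshape(-1,1,2).astype(np.float64)
    n=cv2.undistortPoints(uv,K(f),np.array(f['dist_coeffs'])).reshape(h,w,2)
    z=f['range_z'][...,None]
    P=np.concatenate([n*z,z],-1)
    W=(P-f['t'])@f['R']
    W[f['range_z']<=0]=np.nan
    return W
def ray_plane(f,uv,z):
    n=cv2.undistortPoints(np.array(uv,float).reshape(-1,1,2),K(f),np.array(f['dist_coeffs'])).reshape(-1,2)
    d=np.c_[n,np.ones(len(n))]@f['R']; c=-f['R'].T@f['t']
    return c+d*((z-c[2])/d[:,2])[:,None]
def project(f,P):
    return cv2.projectPoints(np.array(P,float).reshape(-1,3),cv2.Rodrigues(f['R'])[0],f['t'],K(f),np.array(f['dist_coeffs']))[0].reshape(-1,2)
E
python3 - <<'E'
import pickle;from h import *
D=pickle.load(open('f0.pkl','rb'))
for n,c,b in(("scene",(313,237),(230,180,400,280)),("side",(293,213),(240,185,350,240))):
    f=D[n];W=cloud(f);print(n,W[c[1],c[0]],ray_plane(f,[c],0.016))
    u0,v0,u1,v1=b
    R=W[v0:v1,u0:u1].reshape(-1,3);I=f['image'][v0:v1,u0:u1].reshape(-1,3).astype(int)
    m=(R[:,2]>.011)&(R[:,2]<.021)&(I.min(1)>140)
    P=R[m][:,:2].astype(np.float32);print(len(P),cv2.minAreaRect(P), np.median(R[m],0))
    m=(R[:,2]>.05)&(R[:,2]<.075)&(I.max(1)<70)
    print(len(R[m]),np.median(R[m],0),R[m].min(0),R[m].max(0))
    im=cv2.resize(f['image'][v0:v1,u0:u1,::-1],None,fx=4 if n=='scene' else 5,fy=4 if n=='scene' else 5,interpolation=cv2.INTER_CUBIC)[:600,:800]
    cv2.imwrite(f'pics/{n}0c.png',im)
E
```

```text
scene [0.43460937 0.08126337 0.01981162] [[0.43783005 0.08002103 0.016     ]]
1927 ((0.4856119453907013, 0.07288217544555664), (0.3797769546508789, 0.28217485547065735), 67.30088806152344) [0.44024658 0.10164845 0.015585  ]
85 [ 0.46330689 -0.181713    0.06738006] [ 0.42272137 -0.19050133  0.05783207] [ 0.5089767  -0.17146589  0.07470641]
side [0.40358996 0.07699378 0.04634652] [[0.44280649 0.07775613 0.016     ]]
1377 ((0.4838825464248657, 0.08985966444015503), (0.26210272312164307, 0.2598477602005005), 64.1163101196289) [0.44556942 0.09698062 0.01546752]
67 [0.41075326 0.06807794 0.0639039 ] [0.4011056  0.05917583 0.05081894] [0.44091752 0.07723786 0.06915828]
```

View pics/scene0c.png

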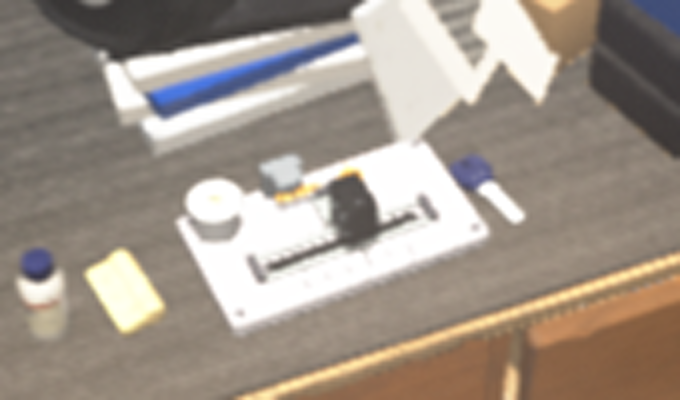

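The crop shows the jig's top corners at about (183,222), (418,142), (488,232) and (240,328). The lever is at (350,205), and the punch (281,172) and rim cylinder (214,208) stand behind it.

Run:
```python
import pickle;from h import *
from plant import robot
D=pickle.load(open('f0.pkl','rb'));f=D['scene']
c=np.array([(183,222),(418,142),(488,232),(240,328)])/4+[230,180]
P=ray_plane(f,c,.016);print(P.round(3))
print('sides',[np.linalg.norm(P[i]-P[i-1]).round(3) for i in range(4)])
ax=(P[0]+P[3]-P[1]-P[2])[:2];th=np.arctan2(-ax[0],ax[1]);C=P.mean(0);print('C',C,'yaw',th)
print('lever top',ray_plane(f,[(350/4+230,182/4+180)],.066))
for yaw in (th,th+np.pi/2,th-np.pi/2,th+np.pi):
  for dx,dy,z in((-.018,-.07,.05),(-.018,.06,.05),(-.018,0,.12),(0.03,0,.25)):
    R=np.array([[np.cos(th),-np.sin(th)],[np.sin(th),np.cos(th)]])
    p=C[:2]+R@[dx,dy]
    q=robot.inverse_kinematics([*p,z],[np.pi,0,yaw]);print(round(yaw,2),p.round(3),z,None if q is None else np.round(q,2))
```

```text
[[ 0.484  0.178  0.016]
 [ 0.495 -0.013  0.016]
 [ 0.392 -0.023  0.016]
 [ 0.376  0.171  0.016]]
sides [np.float64(0.107), np.float64(0.191), np.float64(0.104), np.float64(0.195)]
C [0.43685962 0.07827222 0.016     ] yaw 0.07063098437746088
lever top [[0.43103289 0.06882492 0.066     ]]
0.07 [0.424 0.007] 0.05 [ 0.28  0.41 -0.48  2.25  0.36  0.55 -1.97]
0.07 [0.415 0.137] 0.05 [ 0.08  0.45 -0.59  2.22  0.45  0.59 -2.35]
0.07 [0.419 0.077] 0.12 [ 0.33  0.31 -0.71  2.19  0.3   0.73 -2.08]
0.07 [0.467 0.08 ] 0.25 [ 0.45  0.21 -0.81  1.95  0.18  1.05 -1.93]
1.64 [0.424 0.007] 0.05 [ 0.45  0.45 -0.68  2.25  0.51  0.59 -0.54]
1.64 [0.415 0.137] 0.05 [ 0.39  0.6  -1.01  2.21  0.78  0.75 -1.09]
1.64 [0.419 0.077] 0.12 [ 0.59  0.42 -1.05  2.18  0.52  0.81 -0.72]
1.64 [0.467 0.08 ] 0.25 [ 0.58  0.25 -0.97  1.94  0.24  1.06 -0.42]
-1.5 [0.424 0.007] 0.05 [-0.95  0.64  1.11  2.32 -0.92  0.74 -2.23]
-1.5 [0.415 0.137] 0.05 [-1.19  0.6   1.01  2.29 -0.84  0.7  -2.63]
-1.5 [0.419 0.077] 0.12 [ 0.67  0.49 -1.17  2.18  0.61  0.86  2.33]
-1.5 [0.467 0.08 ] 0.25 [ 0.79  0.39 -1.29  1.94  0.42  1.13  2.54]
3.21 [0.424 0.007] 0.05 [ 0.59  0.52 -0.87  2.24  0.66  0.66  0.89]
3.21 [0.415 0.137] 0.05 [ 0.43  0.64 -1.07  2.21  0.83  0.79  0.44]
3.21 [0.419 0.077] 0.12 [ 0.73  0.56 -1.27  2.18  0.7   0.92  0.67]
3.21 [0.467 0.08 ] 0.25 [ 0.71  0.32 -1.15  1.94  0.33  1.09  1.06]
```

Run:
```python
import pickle;from h import *
from plant import robot
s=robot.sense()
p=s['tcp_pos'].copy() if hasattr(s['tcp_pos'],'copy') else s['tcp_pos']
robot.move_straight([p[0],p[1],.40],vel=.25)
robot.goto([.46,.07,.36],[np.pi,0,1.64])
robot.grip(0.0)
robot.goto([.455,.07,.24],[np.pi,0,1.64])
f=robot.grab_frame('wrist');pickle.dump(f,open('w1.pkl','wb'))
cv2.imwrite('pics/w1.png',f['image'][:,:,::-1])
s=robot.sense();print(s['t'],s['tcp_pos'],s['tcp_rot'],s['opening'],s['wrist_force'],s['joint_pos'])
c=np.array([.4369,.0783,.016])
print(project(f,[c]),(-f['R'].T@f['t']))
```

```text
4.9 [0.45660321 0.0705847  0.24182141] [ 3.13810390e+00 -5.37484732e-04  1.63995546e+00] -0.0020029209705678475 [ 0.17635975  0.26529222 -0.41900586] [ 0.59570401  0.23039654 -0.95430843  1.98048235  0.21913831  1.03345418
 -0.38960088]
[[305.6592794  166.86936265]] [0.45115033 0.1469157  0.37295377]
```

View pics/w1.png

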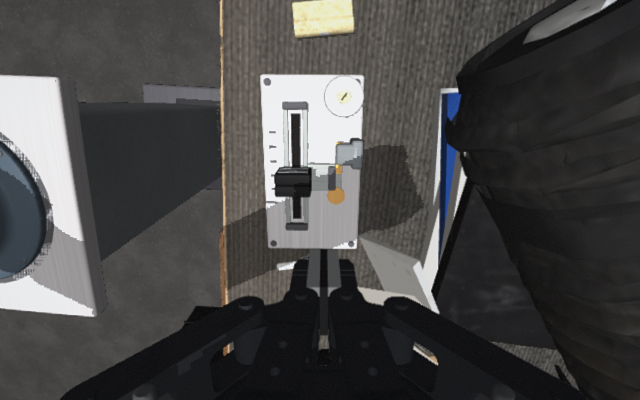

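The wrist view shows the jig's corners at about (261,74), (363,75), (357,248) and (268,248). The lever is at about (294,181), short scale lines run up the left side at x≈272, and the long line is near (270,202). I'll take one close crop.

Run:
```python
import pickle;from h import *
f=pickle.load(open('w1.pkl','rb'))
c=np.array([(261,74),(363,75),(357,248),(268,248)])
P=ray_plane(f,c,.016);print(P.round(4))
print('sides',[np.linalg.norm(P[i]-P[i-1]).round(3) for i in range(4)])
ax=(P[0]+P[1]-P[2]-P[3])[:2];th=np.arctan2(-ax[0],ax[1]);print(P.mean(0),th)
W=cloud(f);m=(W[...,2]>.058)&(W[...,2]<.072);m[:,:250]=0;m[:,330:]=0;m[:150]=0;m[205:]=0
p=W[m];print(m.sum(),np.median(p,0),cv2.minAreaRect(p[:,:2].astype(np.float32)))
im=cv2.resize(f['image'][110:250,255:365,::-1],None,fx=4,fy=4,interpolation=cv2.INTER_CUBIC)
cv2.imwrite('pics/w1c.png',im)
```

```text
[[ 0.385   0.1733  0.016 ]
 [ 0.4914  0.1796  0.016 ]
 [ 0.5048 -0.0175  0.016 ]
 [ 0.3963 -0.025   0.016 ]]
sides [np.float64(0.199), np.float64(0.107), np.float64(0.198), np.float64(0.109)]
[0.44436631 0.0776112  0.016     ] 0.06233419594644848
900 [0.4267875  0.07000486 0.06615619] ((0.4262859523296356, 0.06870630383491516), (0.03576580807566643, 0.024699587374925613), 3.467970609664917)
```

View pics/w1c.png

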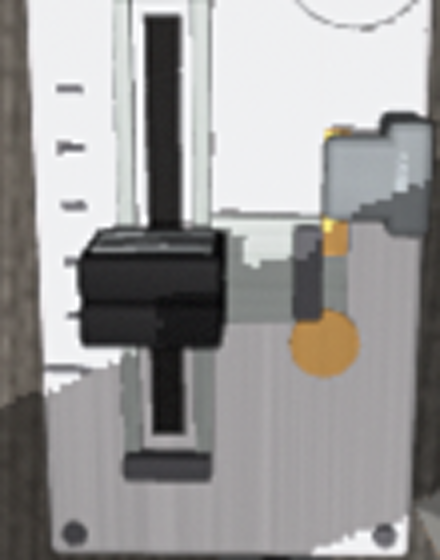

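```bash
cat >> h.py <<'E'
TH=.0623; C=np.array([.4444,.0776])
RJ=np.array([[np.cos(TH),-np.sin(TH)],[np.sin(TH),np.cos(TH)]])
def toj(p): return (np.asarray(p)[...,:2]-C)@RJ
def w(xj,yj,z): return [*(C+RJ@[xj,yj]),z]
def lever(f):
    W=cloud(f);j=toj(W);m=(W[...,2]>.060)&(W[...,2]<.072)&(abs(j[...,0]+.018)<.03)&(abs(j[...,1])<.09)
    m[250:]=0
    if m.sum()<60: return None,m.sum()
    (c,s,a)=cv2.minAreaRect(j[m].astype(np.float32)); return np.round(c,4),np.round(s,4)
E
python3 - <<'E'
import pickle;from h import *
f=pickle.load(open('w1.pkl','rb'))
print(lever(f))
y=[88,147,205,262,315,368]
for v in y: print(toj(ray_plane(f,[(255+67/4,110+v/4)],.016)).round(4))
W=cloud(f)
for u,v in((260,290),(305,270),(325,345),(335,250),(170,465)): 
    q=W[110+v//4,255+u//4];print(u,v,toj(q).round(3),q[2].round(4))
E
```

```text
(array([-0.0186, -0.0077]), array([0.0247, 0.0358]))
[[-0.0442  0.0396]]
[[-0.0448  0.0235]]
[[-0.0455  0.0073]]
[[-0.0461 -0.009 ]]
[[-0.0467 -0.0246]]
[[-0.0474 -0.0405]]
260 290 [ 0.009 -0.013] 0.0278
305 270 [ 0.021 -0.006] 0.0333
325 345 [ 0.027 -0.028] 0.0315
335 250 [ 0.028 -0.002] 0.0303
170 465 [-0.018 -0.066] 0.0266
```

The home line is at jig y = -0.040 and the lever at -0.008, which is the second notch. The marks are 16 mm apart, as they should be. Next I push it home from the +y side.

Run:
```python
import pickle;from h import *
from plant import robot
A=[np.pi,0,TH+np.pi/2]
X=-.018;Z=.049
robot.goto(w(X,.036,.13),A)
print(robot.move_straight(w(X,.036,Z),vel=.08,contact_N=8))
s0=robot.sense();print(s0['t'],toj(s0['tcp_pos']),s0['tcp_pos'][2],s0['wrist_force'])
for y,v,n in((.0,.03,18),(-.012,.03,18),(-.022,.015,18)):
    r=robot.move_straight(w(X,y,Z),vel=v,contact_N=n);s=robot.sense()
    print(y,r,round(s['t'],2),toj(s['tcp_pos']).round(4),(s['wrist_force']-s0['wrist_force']).round(2))
    if r: break
f=robot.grab_frame('wrist');print(lever(f))
cv2.imwrite('pics/w2.png',f['image'][:,:,::-1])
```

```text
False
6.625 [-0.01762328  0.03616313] 0.049380430912528625 [0.30503619 0.19582249 0.14260979]
0.0 False 7.97 [-0.018  -0.0001] [-1.26 -0.08 -0.21]
-0.012 False 8.53 [-0.018  -0.0125] [-0.07 -0.02  0.12]
-0.022 False 9.34 [-0.018  -0.0175] [-2.43 12.1  -2.59]
(None, np.int64(0))
```

View pics/w2.png

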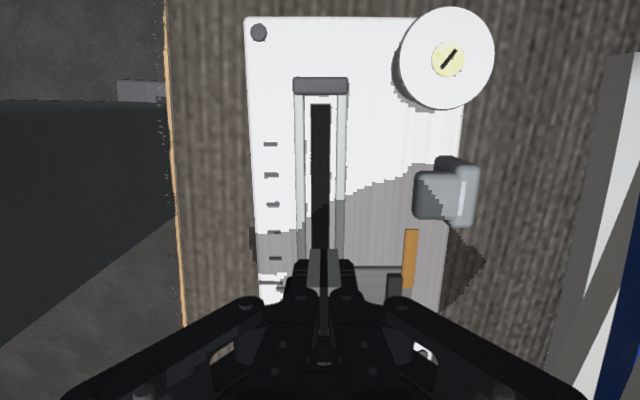

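The pusher is pressed against the end stop, at 12 N and TCP y = -0.0175, which puts the lever centre at -0.0405. That matches home. Now I cross over the lever to the -y side, check it is home, and start clicking.

Run:
```python
import pickle;from h import *
from plant import robot
X=-.018;Z=.049
robot.move_straight(w(X,.002,Z),vel=.06)
robot.move_straight(w(X,.002,.11),vel=.12)
robot.move_straight(w(X,-.082,.11),vel=.12)
f=robot.grab_frame('wrist');print('home?',lever(f))
cv2.imwrite('pics/w3.png',f['image'][:,:,::-1])
print(robot.move_straight(w(X,-.082,Z),vel=.06,contact_N=8))
s0=robot.sense();print(s0['t'],toj(s0['tcp_pos']),s0['wrist_force']);
r=robot.move_straight(w(X,-.056,Z),vel=.015,contact_N=3);s=robot.sense()
print('touch',r,round(s['t'],2),toj(s['tcp_pos']).round(4),(s['wrist_force']-s0['wrist_force']).round(2))
f=robot.grab_frame('wrist');print(lever(f))
cv2.imwrite('pics/w4.png',f['image'][:,:,::-1])
```

```text
home? (array([-0.0188, -0.0395]), array([0.036 , 0.0242]))
False
12.6667 [-0.01767229 -0.0819831 ] [-0.74084397  0.25103955  0.29300429]
touch True 13.87 [-0.0182 -0.0631] [ 1.17 -1.07  0.4 ]
(array([-0.0189, -0.0344]), array([0.0361, 0.0148]))
```

View pics/w4.png

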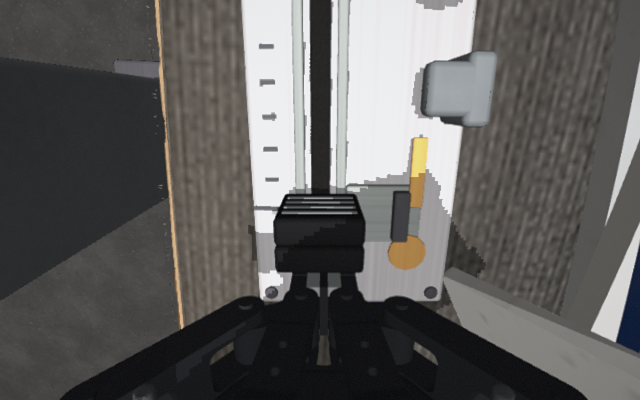

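The lever stands level with the long line (about (265,208)), so it is home, and the closed fingertips just touch its -y face. Now the clicks, checking each one.

Run:
```python
from h import *
from plant import robot
X=-.018;Z=.049;Y0=-.0633;E0=-.0272
def edge():
    c,s=lever(robot.grab_frame('wrist')); return None if c is None else c[1]+min(s)/2-E0
def step(d):
    robot.move_straight(w(X,Y0+d,Z),vel=.012);robot.sleep(.2);s=robot.sense();e=edge()
    print(d,round(s['t'],2),'finger',(toj(s['tcp_pos'])[1]-Y0).round(4),'lever',None if e is None else round(e,4),s['wrist_force'].round(1));return e
for k in (1,2,3):
    d=.016*k-.0065
    e=step(d)
    while e is not None and e<.016*k-.003 and d<.016*k-.002:
        d+=.0015;e=step(d)
    if e is None or abs(e-.016*k)>.003: print('check',k);break
```

```text
0.009500000000000001 15.05 finger 0.01 lever 0.0102 [-0.7 -1.2 -0.5]
0.011000000000000001 15.57 finger 0.0111 lever 0.016 [-0.5 -0.4  0.3]
0.025500000000000002 17.18 finger 0.0259 lever 0.0265 [-0.1  0.1 -0.6]
0.027000000000000003 17.71 finger 0.027 lever 0.0321 [ 0.4 -0.4  0.3]
0.0415 19.32 finger 0.0419 lever 0.0422 [0.4 0.5 0.5]
0.043000000000000003 19.84 finger 0.043 lever 0.0482 [ 0.7  0.  -0.2]
```

Three clicks, with the lever at 48 mm. I back off, lift clear and check again.

Run:
```python
from h import *
from plant import robot
X=-.018
robot.move_straight(w(X,-.045,.049),vel=.05)
robot.move_straight(w(X,-.045,.20),vel=.12)
f=robot.grab_frame('wrist');c,s=lever(f);print(c,s,c[1]+.0397)
cv2.imwrite('pics/w5.png',f['image'][:,:,::-1]);s=robot.sense();print(s['t'],s['wrist_force'])
```

```text
[-0.0184  0.008 ] [0.0356 0.0242] 0.0477
21.9917 [ 0.36621928 -0.21264112 -0.1526504 ]
```

View pics/w5.png

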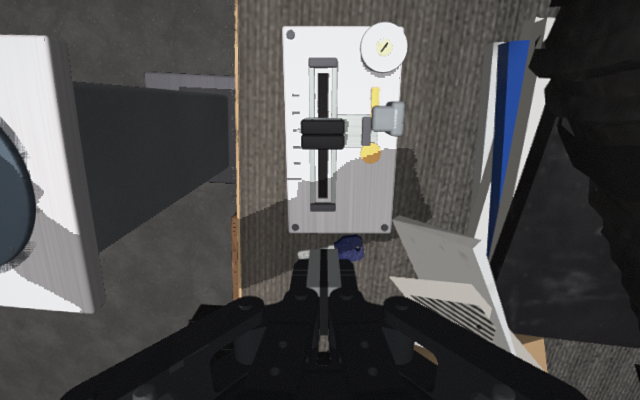

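The lever, at about (322,133), measures 47.7 mm from home, level with the third short line. The other things in view look undisturbed and the hand is clear.

```bash
python3 -c "
from plant import robot
print(robot.close_job())"
```

```text
the job is handed in; nothing more can be done
None
```

The lever was pushed home against its stop, then clicked three times into the third notch (about 48 mm) without passing it, using only the outside of the closed fingers; the hand is clear and the job was handed in at about 22 s.

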